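# Set up and lock the folding document stand

### The arm

A 6-joint arm with a two-finger parallel gripper is mounted at the origin on the work surface. World frame = base frame: x ahead of the robot, y to its left, z up, the work surface at z = 0. Lengths are in m, angles in rad, forces in N, time in s.
With the tool pointing down it reaches from about 0.3 to 0.95 m from the base axis. Payload 3.1 kg.
Tool frame: the origin (TCP) lies at the very end of the fingers, on their centre line; the grasp point (between the pads) lies 19 mm behind it; z points along the fingers, y is the line along which they close (so a half turn about z gives the same grasp; the last joint's range is limited). The gripper opens to 85 mm and grips with 20 to 120 N. Pads are 22 mm wide; open, the fingers measure 114 mm over their backs; the gripper's body (76 mm by 85 mm) begins 54 mm behind the grasp point. The pads swing forward as they close: fully open they stand 13 mm farther back than shut.
Start: joints at [1.273, 0.308, 1.634, -0, 1.2, -0.07], TCP at [0.141, 0.609, 0.231] pointing down, gripper open.
Joint ranges: [-3.06, 3.06], [-0.79, 1.96], [0.05, 2.63], [-1.19, 4.34], [0.05, 2.64], [-2.94, 2.94]. Speed limits (rad/s): [2.79, 2.79, 3.14, 3.14, 3.14, 3.14].

### API

Orientations are given as a 3x3 rotation matrix whose columns are the frame's x, y, z axes.
In Python, from rig import robot gives the robot as it stands.
- The arm moves only by the shell command python3 jog.py FILE [OPENING], which reads ROWS from the file FILE. ROWS is a JSON list of rows, 1 to 12 of them, each an object with the fields dx, dy, dz (the shift in shares of 0.75 m (1.0 is 0.75 m)), rx, ry, rz (a rotation vector in parts of the range, where 1.0 means pi/2 rad); a field left out counts as zero; each row is the pose to reach, as a shift and turn from the pose commanded when the command began, along the tool's axes at that moment; what a row does not reach only later rows make up. A row lasts 1/8 s, in which the tool goes at most 0.0625 m and 0.188 rad, less where a joint would pass 70% of its speed; a pose out of reach is approached as far as the arm can. OPENING is the finger opening in m, set as the command begins (- or left out keeps the last). The fingers move at their own pace and stop on an object; the grip force is fixed at half the most. Time passes only in rows, so rows that do not move let the fingers close. It prints the time, the measured TCP pose, the force, the opening and the grip force at its end. Input that does not fit is refused with a message, and nothing moves.
- robot.state(): the state, without advancing time (a new reading comes with each control period).
- robot.read_camera(name): name is "scene" or "top" or "wrist"; returns the picture (420x560x3 uint8, red, green, blue); there is no depth.
- robot.camera_info(name): a dict with "fx", "fy", "cx", "cy" (pixels), "D" ([k1, k2, p1, p2, k3] as OpenCV has them; the pictures are not rectified), "eye" and "orientation" of the camera in the world. Camera axes: x right, y down, z forward; pixel columns grow to the right and rows downward; lengths in m; the calibration is good to about 2 mm. A picture is of the moment at which its call begins: read the wrist's pose just before it. camera_info takes no time and is no camera call; for the wrist camera it gives the pose at the moment of the call.
- robot.hand_in(): hands the job in; it is judged then, once.
The state is a dict: "time_s": time; "joint_pos": joint angles; "qd": joint speeds; "joint_efforts": joint torques, N m; "eef_pos": TCP position; "eef_rot": TCP orientation; "ft_force": force on the tool from outside, world axes, zero at the start; "wrist_torque": the same for the moment, N m; "opening": finger opening in m; "grasp_force": force on a finger pad.
Only numpy, scipy, OpenCV 4.12 (cv2) and the standard library are available. Lean on these libraries where they do the work, as an engineer would, in place of code of your own. Each camera call takes 0.05 s, during which the arm holds its last target. There are 200 camera calls.

### The job

Set up the document stand: push its folded steel prop frame up and over, past upright, until it leans back on its stop and stays there by itself, then push the plain steel locking rod gently along its V-groove, without lifting it out, all the way in against the centre stop. The rod may lie in the left or the right half of the groove; leave the marker in the other half, and the mouse, the hygrometer and the stapler, where they are.

Things in the scene. Friction and masses are not known exactly. Their poses are not given: they have to be found in the camera images.
- stand: Grey T-shaped document stand, fixed. Origin on the desk below the prop's hinge, midway between its legs; x points away from the robot (yaw within 0.32), y left along the groove, z up. Plate 8 mm thick: cross part x -25 to 45, y -164 to 164 mm; tongue x -120 to -20, y -65 to 65, with a paper ledge 18 mm high at x -32. Hinge lugs at x -11 to 7, y 48 to 54 either side, 47 mm high.
- stand_stop (a point): Top centre of the centre stop, a fixed block 26 (x) x 20 (y) mm at stand x 17, y 0, 46 mm high; its side faces (y +10, -10 mm) end the groove. The dark steel V-groove (90 degrees, open upward) runs along stand y at x 17 mm from the stop out to y +159 and -159 mm. Flank tops 32 mm over the desk; a 16 mm rod in it has its axis 36 mm over the desk.
- stand_hinge (a point): Middle of the prop's hinge axis, parallel to stand y at stand x 0, 38 mm over the desk. The hinge is nearly free: let go before upright (below about 0.95) the frame falls back to 0; past about 1.15 it falls open by its own weight. Folded, two 24 mm heels beyond the hinge (stand y +40, -40 mm) stand in the groove and block the rod; open, they are clear of it.
- prop (a joint): Hinge angle of the prop frame, rad. 0 = folded: frame points to stand -x (to the robot) and 30 degrees up, on its lower stop. It grows as the frame swings up and over: 1.047 upright, 1.396 fully open, leaning 20 degrees past upright (to stand +x) on its rear stop. U of 8 mm round steel bar, 120 to 190 g, legs 80 mm apart, crossbar 110 mm from the hinge, a 6 mm cross wire at 62 mm.
- prop_bar (a point): Middle of the axis of the prop frame's outer crossbar (8 mm round, 80 mm long, along stand y), 110 mm from the hinge. Folded it is at stand x -95 mm, 93 mm above the desk, with free room between it and the 8 mm plate below.
- rod: Plain round steel locking rod, 16 mm diameter, 80 mm long, flat ends, 60 to 140 g, loose in one half of the V-groove (either side, by chance). Origin at its middle on its axis, y along its length. It starts with its middle 100 to 118 mm from the centre stop's middle; home, its inner end touches the stop and its middle is at stand y = +50 or -50 mm. A push of 1 to 3 N on its outer end slides it.
- marker: White marker with a black cap, 16 mm diameter, 92 mm long, lying loose in the other half of the groove. Bystander: leave it. Origin at its middle on its axis, y along its length.
- mouse: Grey computer mouse 105 x 60 x 33 mm. Bystander. Origin at the centre of its underside, x along its length.
- hygrometer: White upright thermo-hygrometer, 98 mm high, foot 40 (x) x 78 (y) mm, body 20 mm thick. Bystander. Origin at the centre of its underside.
- stapler: Stapler with a blue top arm, 125 (x) x 34 (y) x 51 mm high. Bystander. Origin at the centre of its underside.

How it is judged:
By the outcome, as a careful person would: the job done as asked, in the order asked, and still so for the second after the job is handed in, with the robot touching nothing.
It also fails if it takes over 38 s, if anything falls off the work surface, if the arm or the gripper's body presses on something with over 40 N, if the wrist force passes 120 N, or if a joint passes its speed limit or range.

## Working session

There is one attempt and no reset: what is moved stays moved. The work goes in short steps, Python scripts to look and compute and a shell command to move; the robot and the scene stay as the last step left them, time stands still between calls to the robot, and variables do not carry over. Pictures are saved under pics/ and viewed, at most 10 in all, crops included, and the job is handed in when it is done.

```bash
ls; mkdir -p pics; python3 - <<'E'
from rig import robot
import cv2
s=robot.state();print(s['time_s'],s['eef_pos'],s['eef_rot'],s['opening'])
for n in("scene","top"):
    i=robot.camera_info(n);print(i)
    im=robot.read_camera(n);cv2.imwrite(f'pics/{n}0.png',im[:,:,::-1])
E
```

```text
jog.py
pics
rig.py
0.0 [0.14092696 0.60804624 0.2300352 ] [[-9.74173705e-01  2.25798879e-01 -6.77243053e-04]
 [ 2.25799841e-01  9.74171158e-01 -2.23289343e-03]
 [ 1.55565815e-04 -2.32814744e-03 -9.99997278e-01]] 0.08547383045908877
{'fx': 442.8499420322446, 'fy': 442.8499420322446, 'cx': 277.3316715012816, 'cy': 207.22173715910034, 'D': array([-0.04204271,  0.        ,  0.        ,  0.        ,  0.        ]), 'eye': array([1.15997208, 0.07765075, 0.55293002]), 'orientation': array([[-0.06209288,  0.62085262, -0.78146433],
       [ 0.99799818,  0.02920505, -0.05609539],
       [-0.01200426, -0.78338311, -0.62142321]])}
{'fx': 488.711829384352, 'fy': 488.711829384352, 'cx': 281.40095277844324, 'cy': 217.4222385206475, 'D': array([-0.15310158,  0.        ,  0.        ,  0.        ,  0.        ]), 'eye': array([0.40745195, 0.008657  , 1.10420965]), 'orientation': array([[ 0.01624285, -0.98751292,  0.15669845],
       [-0.99985566, -0.01526098,  0.00746716],
       [-0.00498254, -0.15679712, -0.98761827]])}
```

View pics/scene0.png

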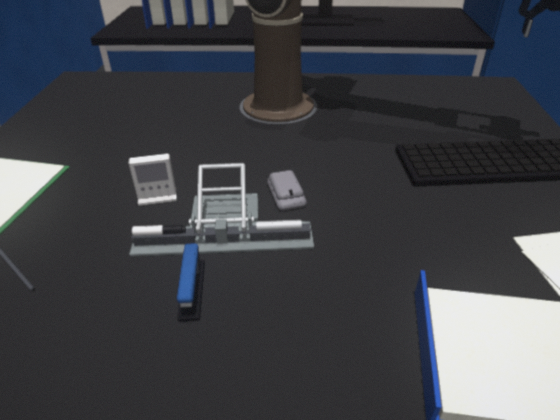

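View pics/top0.png

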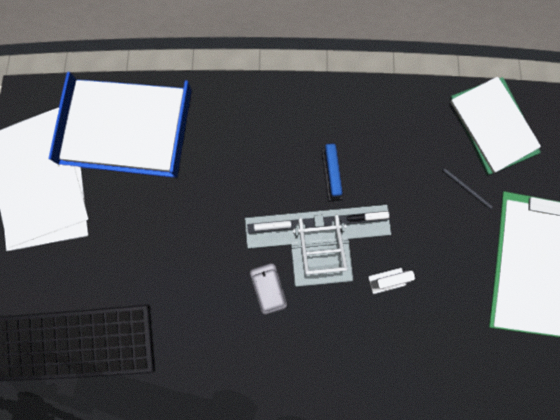

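The scene and top pictures show the stand near top pixel (318,235), with the frame folded toward the robot. The plain rod is in the left (+y) half at about (272,226), and the marker with its black cap is in the right half at about (368,217). I'll enlarge both views to get exact pixels.

```bash
python3 - <<'E'
import cv2,numpy as np
a=cv2.imread('pics/top0.png')[195:295,235:400];b=cv2.imread('pics/scene0.png')[155:260,125:320]
cv2.imwrite('pics/t1.png',cv2.resize(a,None,fx=4.8,fy=4.8,interpolation=cv2.INTER_CUBIC))
cv2.imwrite('pics/s1.png',cv2.resize(b,None,fx=4,fy=4,interpolation=cv2.INTER_CUBIC))
E
```

```text
(no output)
```

View pics/t1.png

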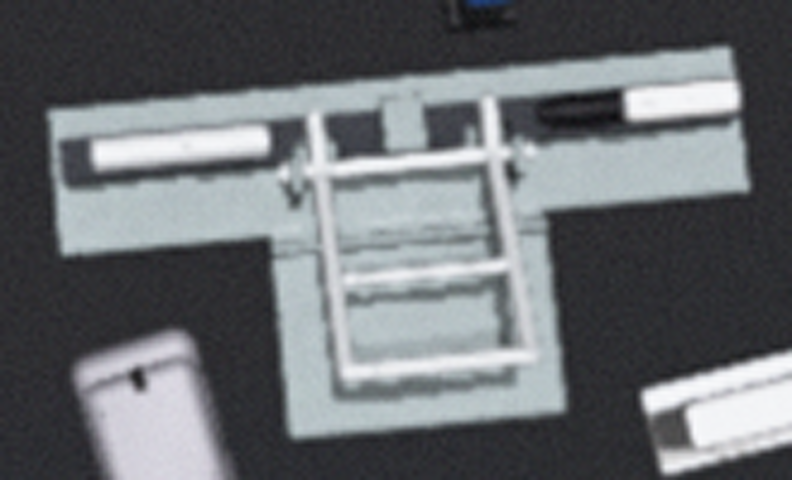

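View pics/s1.png

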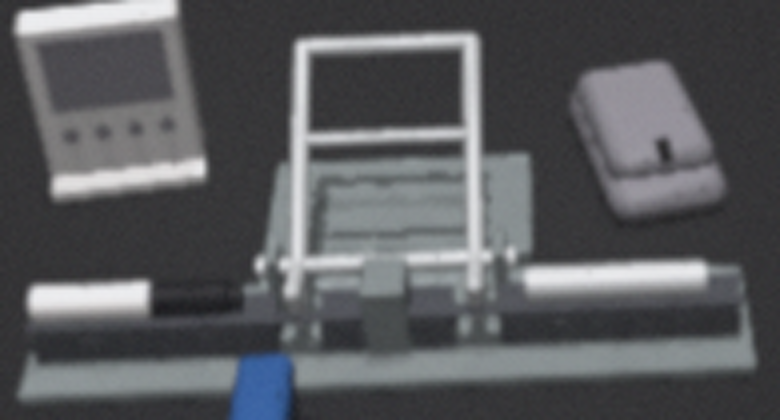

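The crops show these pixels. In the top crop the plate corners are at (47,112), (732,48), (750,190), (60,255), (292,438) and (565,410), the bar ends at (345,370) and (533,355), and the rod ends at (92,153) and (270,142). In the scene crop the bar ends are at (300,42) and (475,38), and the rod ends at (525,278) and (707,272). Next I triangulate and fit the stand pose.

```bash
cat > h.py <<'E'
from rig import robot
import cv2,numpy as np
from scipy.optimize import least_squares
def cam(n):
    i=robot.camera_info(n);K=np.array([[i['fx'],0,i['cx']],[0,i['fy'],i['cy']],[0,0,1]]);R=np.array(i['orientation']);return K,i['D'],R,np.array(i['eye'])
def proj(c,P):
    K,D,R,e=c;P=np.atleast_2d(P)
    return cv2.projectPoints(P.astype(float),cv2.Rodrigues(R.T)[0],-R.T@e,K,np.array(D))[0][:,0]
def tri(obs):
    f=lambda p:np.concatenate([proj(c,p)[0]-u for c,u in obs])
    r=least_squares(f,[.45,0,.05]);return r.x,np.abs(r.fun).max()
E
python3 - <<'E'
from h import *
T,S=cam('top'),cam('scene')
t=lambda u,v:np.array([(u+.5)/4.8-.5+235,(v+.5)/4.8-.5+195])
s=lambda u,v:np.array([(u+.5)/4-.5+125,(v+.5)/4-.5+155])
tp=[((47,112),(45,164,8)),((732,48),(45,-164,8)),((750,190),(-25,-164,8)),((60,255),(-25,164,8)),((292,438),(-120,65,8)),((565,410),(-120,-65,8)),((438,363),(-95,0,93)),((404,121),(17,0,46))]
sp=[((18,398),(45,-164,8)),((755,368),(45,164,8)),((388,40),(-95,0,93)),((384,275),(17,0,46))]
def W(p,x):
    c,q=np.cos(x[2]),np.sin(x[2]);p=np.array(p)/1e3
    return p@np.array([[c,q,0],[-q,c,0],[0,0,1]])+[x[0],x[1],0]
f=lambda x:np.concatenate([(proj(c,W([b for _,b in L],x))-np.array([g(*a) for a,_ in L])).ravel() for c,g,L in((T,t,tp),(S,s,sp))])
r=least_squares(f,[.45,0,0],loss='soft_l1');x=r.x;print('stand',x,np.round(f(x).reshape(-1,2),1).tolist())
np.save('stand.npy',x)
for n,a,b,w in [('bar',(438,363),(388,40),(-95,0,93)),('stop',(404,121),(384,275),(17,0,46)),('rod out',(92,153),(707,272),(17,150,36)),('rod in',(270,142),(525,278),(17,70,36))]:
    p,e=tri([(T,t(*a)),(S,s(*b))]);d=W([(0,0,0)],x)[0];c,q=np.cos(x[2]),np.sin(x[2]);l=p-d
    print(n,p.round(4),'err',round(e,2),'stand mm',np.round(1e3*np.array([c*l[0]+q*l[1],-q*l[0]+c*l[1],p[2]]),1),'model',W([w],x)[0].round(4))
E
```

```text
stand [ 0.55399415 -0.0673506   0.10897517] [[0.2, -0.9], [0.1, -0.7], [0.2, -0.2], [0.1, -0.1], [-0.5, -0.1], [0.5, 0.1], [0.2, -0.3], [0.1, 0.2], [0.1, -1.4], [0.6, -1.3], [-0.0, 1.0], [0.1, -0.8]]
bar [ 0.4589 -0.0774  0.0949] err 0.13 stand mm [-95.7   0.4  94.9] model [ 0.4596 -0.0777  0.093 ]
stop [ 0.5715 -0.0656  0.0447] err 0.08 stand mm [17.6 -0.2 44.7] model [ 0.5709 -0.0655  0.046 ]
rod out [0.5554 0.0771 0.0386] err 0.08 stand mm [ 17.1 143.4  38.6] model [0.5546 0.0836 0.036 ]
rod in [ 0.5619 -0.0043  0.0373] err 0.04 stand mm [14.8 61.8 37.3] model [0.5633 0.0041 0.036 ]
```

```bash
cat >> h.py <<'E'
from scipy.spatial.transform import Rotation as Ro
X=None
def goal(p,tilt,pad=0):
    """stand mm point, tilt (fingers forward) -> shift, rotvec in tool axes"""
    x=np.load('stand.npy');c,q=np.cos(x[2]),np.sin(x[2]);p=np.array(p)/1e3
    w=np.array([c*p[0]-q*p[1]+x[0],q*p[0]+c*p[1]+x[1],p[2]])
    ex,ey=np.array([c,q,0]),np.array([-q,c,0]);z=np.sin(tilt)*ex-[0,0,np.cos(tilt)]
    R=np.column_stack([np.cross(ey,z),ey,z]);s=robot.state();A=np.array(s['eef_rot'])
    print(p*1e3,'->',(A.T@(w-s['eef_pos'])).round(4),Ro.from_matrix(A.T@R).as_rotvec().round(3))
def st():
    s=robot.state();x=np.load('stand.npy');l=s['eef_pos']-np.array([x[0],x[1],0]);c,q=np.cos(x[2]),np.sin(x[2])
    print(s['time_s'],'stand mm',np.round(1e3*np.array([c*l[0]+q*l[1],-q*l[0]+c*l[1],l[2]]),1),'q',np.round(s['joint_pos'],2),'F',np.round(s['ft_force'],1),'op',round(s['opening'],4))
E
python3 -c "
from h import *
goal((-160,0,200),.6)"
```

```text
[-160.    0.  200.] -> [-0.4039 -0.6176  0.0314] [-0.103 -0.595 -0.326]
```

Units first: shifts go in shares of 0.75 m and turns go in shares of pi/2 rad. So -0.618 m / 0.75 = -0.824, -0.404 m / 0.75 = -0.5387, -0.595 rad / 1.5708 = -0.3788.

```bash
echo '[{"dx": -0.5387, "dy": -0.824, "dz": 0.0413, "rx": -0.0656, "ry": -0.3788, "rz": -0.2075}, {"dx": -0.5387, "dy": -0.824, "dz": 0.0413, "rx": -0.0656, "ry": -0.3788, "rz": -0.2075}, {"dx": -0.5387, "dy": -0.824, "dz": 0.0413, "rx": -0.0656, "ry": -0.3788, "rz": -0.2075}, {"dx": -0.5387, "dy": -0.824, "dz": 0.0413, "rx": -0.0656, "ry": -0.3788, "rz": -0.2075}, {"dx": -0.5387, "dy": -0.824, "dz": 0.0413, "rx": -0.0656, "ry": -0.3788, "rz": -0.2075}, {"dx": -0.5387, "dy": -0.824, "dz": 0.0413, "rx": -0.0656, "ry": -0.3788, "rz": -0.2075}, {"dx": -0.5387, "dy": -0.824, "dz": 0.0413, "rx": -0.0656, "ry": -0.3788, "rz": -0.2075}, {"dx": -0.5387, "dy": -0.824, "dz": 0.0413, "rx": -0.0656, "ry": -0.3788, "rz": -0.2075}, {"dx": -0.5387, "dy": -0.824, "dz": 0.0413, "rx": -0.0656, "ry": -0.3788, "rz": -0.2075}, {"dx": -0.5387, "dy": -0.824, "dz": 0.0413, "rx": -0.0656, "ry": -0.3788, "rz": -0.2075}, {"dx": -0.5387, "dy": -0.824, "dz": 0.0413, "rx": -0.0656, "ry": -0.3788, "rz": -0.2075}, {"dx": -0.5387, "dy": -0.824, "dz": 0.0413, "rx": -0.0656, "ry": -0.3788, "rz": -0.2075}]' > mv.in && python3 jog.py mv.in 0; python3 -c "
from h import *
st()
goal((-160,0,200),.6)
goal((-150,0,65),.6)"
```

```text
time_s: 1.6
eef_pos: [0.3477, 0.0465, 0.2007]
eef_rot: [[-0.832, -0.112, 0.543], [-0.09, 0.994, 0.066], [-0.547, 0.006, -0.837]]
ft_force: [0.4, -0.7, -0.3]
opening: 0.0002
grasp_force: 0.0
1.6 stand mm [-192.7  135.6  200.7] q [-0.1  -0.7   2.62  0.2   0.66 -1.91] F [ 0.4 -0.7 -0.3] op 0.0002
[-160.    0.  200.] -> [-0.0271 -0.1357  0.0176] [ 0.007 -0.021 -0.001]
[-150.    0.   65.] -> [ 0.0384 -0.1365  0.1361] [ 0.007 -0.021 -0.001]
```

To row units: -0.13 m / 0.75 = -0.1733, -0.02 m / 0.75 = -0.0267, 0.2 rad / 1.5708 = 0.1273.

```bash
echo '[{"dx": -0.0267, "dy": -0.1733, "dz": -0.0133, "ry": 0.0637}, {"dx": -0.0267, "dy": -0.1733, "dz": -0.0133, "ry": 0.1273}, {"dx": -0.0267, "dy": -0.1733, "dz": -0.0133, "ry": 0.1273}, {"dx": -0.0267, "dy": -0.1733, "dz": -0.0133, "ry": 0.1273}]' > mv.in && python3 jog.py mv.in 0; python3 -c "
from h import *
st()
goal((-140,0,66),.45)"
```

```text
time_s: 2.1
eef_pos: [0.3727, -0.0807, 0.2183]
eef_rot: [[-0.925, -0.11, 0.364], [-0.099, 0.994, 0.048], [-0.367, 0.008, -0.93]]
ft_force: [0.4, -0.1, -0.6]
opening: -0.0001
grasp_force: 0.0
2.1 stand mm [-181.7    6.5  218.3] q [-0.52 -0.43  2.4   0.29  0.88 -2.35] F [ 0.4 -0.1 -0.6] op -0.0001
[-140.    0.   66.] -> [ 0.017  -0.0078  0.1569] [ 0.008 -0.075 -0.002]
```

To row units: 0.157 m / 0.75 = 0.2093, 0.15 m / 0.75 = 0.2, -0.075 rad / 1.5708 = -0.0477.

```bash
echo '[{"dx": 0.0227, "dy": -0.0107, "dz": 0.0667, "rx": 0.0051, "ry": -0.0477}, {"dx": 0.0227, "dy": -0.0107, "dz": 0.1333, "rx": 0.0051, "ry": -0.0477}, {"dx": 0.0227, "dy": -0.0107, "dz": 0.2, "rx": 0.0051, "ry": -0.0477}, {"dx": 0.0227, "dy": -0.0107, "dz": 0.2093, "rx": 0.0051, "ry": -0.0477}, {"dx": 0.0227, "dy": -0.0107, "dz": 0.2093, "rx": 0.0051, "ry": -0.0477}]' > mv.in && python3 jog.py mv.in; python3 - <<'E'
from h import *
st()
for th in (0,.3,.6,.8,.95,1.1,1.2,1.3):
    a=np.pi/6+th; b=np.array([-110*np.cos(a),38+110*np.sin(a)]); d=np.array([np.sin(.45),-np.cos(.45)]);n=np.array([np.cos(.45),np.sin(.45)])
    t=b+16*d-14*n; goal((t[0],0,t[1]),.45)
E
```

```text
time_s: 2.72
eef_pos: [0.4138, -0.0796, 0.0652]
eef_rot: [[-0.895, -0.112, 0.431], [-0.1, 0.994, 0.051], [-0.434, 0.002, -0.901]]
ft_force: [0.4, -0.2, -0.2]
opening: 0.0001
grasp_force: 0.0
2.725 stand mm [-140.7    3.1   65.2] q [-0.48  0.01  2.49  0.78  0.36 -2.86] F [ 0.4 -0.2 -0.2] op 0.0001
[-100.9096053     0.           72.50332888] -> [-0.0391 -0.0032  0.0107] [ 0.004 -0.001  0.002]
[-80.40122308   0.          98.19891648] -> [-0.0687 -0.0033 -0.0036] [ 0.004 -0.001  0.002]
[-53.21525186   0.         116.68620757] -> [-0.1012 -0.0033 -0.0085] [ 0.004 -0.001  0.002]
[-32.56245391   0.         124.15954371] -> [-0.123  -0.0034 -0.0063] [ 0.004 -0.001  0.002]
[-16.32171469   0.         126.98413281] -> [-0.1389 -0.0034 -0.0018] [ 0.004 -0.001  0.002]
[  0.15875985   0.         127.35001909] -> [-0.1539 -0.0035  0.0051] [ 0.004 -0.001  0.002]
[ 11.09612657   0.         126.22165322] -> [-0.1633 -0.0035  0.0108] [ 0.004 -0.001  0.002]
[ 21.86620339   0.         124.00700978] -> [-0.172  -0.0036  0.0175] [ 0.004 -0.001  0.002]
```

To row units: -0.101 m / 0.75 = -0.1347, -0.09 m / 0.75 = -0.12.

```bash
echo '[{"dx": -0.0267, "dy": -0.004, "dz": 0.0133}, {"dx": -0.052, "dy": -0.004, "dz": 0.0147}, {"dx": -0.0667, "dy": -0.004, "dz": 0.008}, {"dx": -0.08, "dy": -0.004, "dz": 0.0013}, {"dx": -0.092, "dy": -0.004, "dz": -0.0053}, {"dx": -0.1067, "dy": -0.004, "dz": -0.008}, {"dx": -0.12, "dy": -0.004, "dz": -0.0107}, {"dx": -0.1347, "dy": -0.004, "dz": -0.0113}]' > mv.in && python3 jog.py mv.in; python3 - <<'E'
from h import *
st()
goal((-53.2,0,116.7),.45)
im=robot.read_camera('scene')[125:260,125:320];cv2.imwrite('pics/s2.png',cv2.resize(im[:,:,::-1],None,fx=4,fy=4))
E
```

```text
time_s: 3.72
eef_pos: [0.5032, -0.0756, 0.1201]
eef_rot: [[-0.893, -0.11, 0.436], [-0.099, 0.994, 0.047], [-0.438, -0.002, -0.899]]
ft_force: [-0.0, 0.0, 0.4]
opening: -0.0002
grasp_force: 0.1
3.725 stand mm [-51.4  -2.7 120.1] q [-0.36  0.04  2.3   0.48  0.44 -2.44] F [-0.   0.   0.4] op -0.0002
[-53.2   0.  116.7] -> [0.0031 0.0027 0.0022] [-0.001  0.004  0.002]
```

View pics/s2.png

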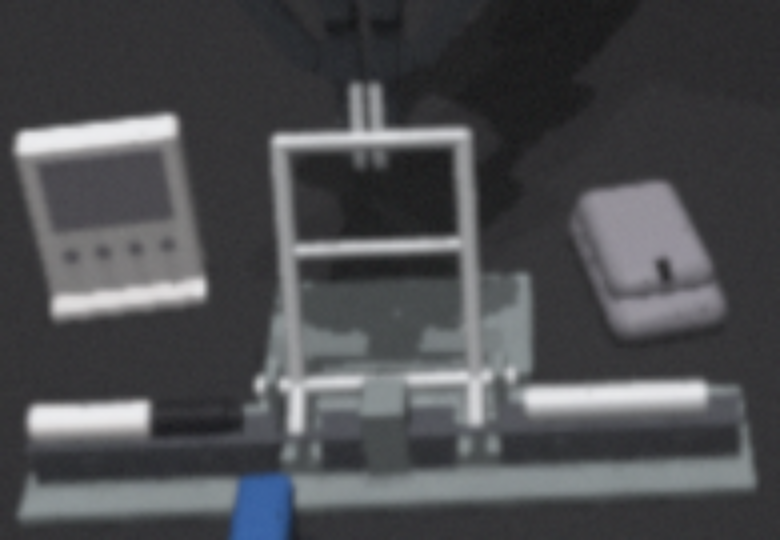

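The picture shows both fingers behind the crossbar (bar at v≈138), with their tips at v≈165, below the bar. The frame is rising and the rod and marker haven't moved, so I continue over the top.

To row units: -0.072 m / 0.75 = -0.096, -0.062 m / 0.75 = -0.0827.

```bash
echo '[{"dx": -0.0133, "dy": 0.0027, "dz": 0.0013}, {"dx": -0.0267, "dy": 0.004, "dz": 0.0027}, {"dx": -0.04, "dy": 0.004, "dz": 0.0053}, {"dx": -0.0507, "dy": 0.004, "dz": 0.0093}, {"dx": -0.0613, "dy": 0.004, "dz": 0.0133}, {"dx": -0.0707, "dy": 0.004, "dz": 0.018}, {"dx": -0.0773, "dy": 0.004, "dz": 0.0213}, {"dx": -0.0827, "dy": 0.004, "dz": 0.0253}, {"dx": -0.0907, "dy": 0.004, "dz": 0.0293}, {"dx": -0.096, "dy": 0.004, "dz": 0.0333}, {"dx": -0.096, "dy": 0.004, "dz": 0.0333}]' > mv.in && python3 jog.py mv.in; python3 - <<'E'
from h import *
st()
im=robot.read_camera('scene')[95:245,125:320];cv2.imwrite('pics/s3.png',cv2.resize(im[:,:,::-1],None,fx=4,fy=4))
E
```

```text
time_s: 5.15
eef_pos: [0.5782, -0.0651, 0.1276]
eef_rot: [[-0.894, -0.109, 0.435], [-0.098, 0.994, 0.047], [-0.437, -0.001, -0.899]]
ft_force: [-0.8, -0.2, -0.1]
opening: -0.0001
grasp_force: 0.0
5.15 stand mm [ 24.3  -0.4 127.6] q [-0.28  0.16  2.14  0.39  0.45 -2.27] F [-0.8 -0.2 -0.1] op -0.0001
```

View pics/s3.png

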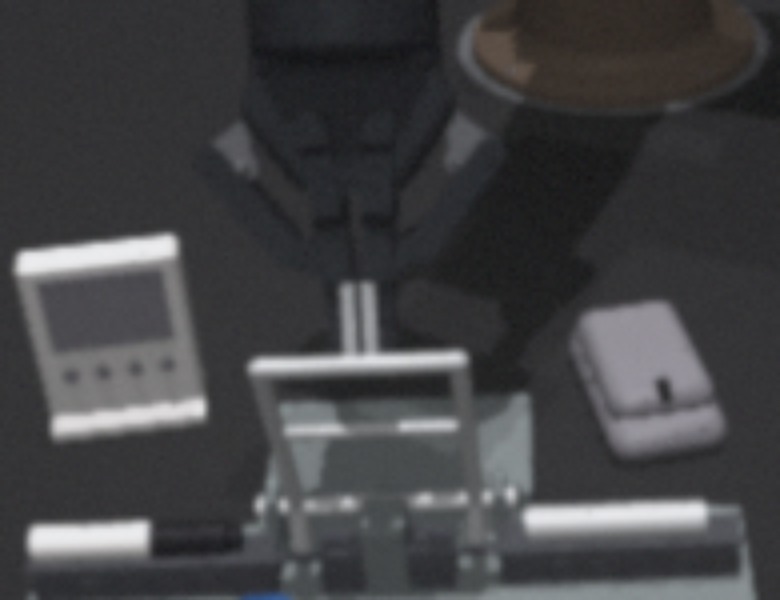

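The frame now leans toward the camera, past upright, with the bar at crop (360,362). I'll check its angle by projection and work out the retreat and the approach to the rod.

```bash
python3 - <<'E'
from h import *
x=np.load('stand.npy');S=cam('scene')
for th in (1,1.1,1.2,1.3,1.396):
    a=np.pi/6+th;p=np.array([-.11*np.cos(a),0,.038+.11*np.sin(a)])
    w=[x[0]+p[0]*np.cos(x[2]),x[1]+p[0]*np.sin(x[2]),p[2]];u=proj(S,w)[0];print(th,((u-[125,95]+.5)*4-.5).round())
goal((-40,0,200),.3);goal((0,160,200),.1);goal((17,175,120),0)
E
```

```text
1 [365. 291.]
1.1 [363. 306.]
1.2 [362. 323.]
1.3 [361. 343.]
1.396 [360. 364.]
[-40.   0. 200.] -> [ 0.0259  0.0002 -0.0931] [-0.001  0.152  0.   ]
[  0. 160. 200.] -> [-0.0102  0.1602 -0.0758] [-0.001  0.352  0.   ]
[ 17. 175. 120.] -> [0.0094 0.1753 0.0036] [-0.001  0.452  0.   ]
```

Measured v=362 against 364 predicted for 1.396, so the frame is fully open. I retract and go around to the rod's outer end.

To row units: 0.178 m / 0.75 = 0.2373, 0.175 m / 0.75 = 0.2333, 0.452 rad / 1.5708 = 0.2878.

```bash
echo '[{"dx": 0.0173, "dz": -0.0613, "ry": 0.0446}, {"dx": 0.0347, "dz": -0.124, "ry": 0.0955}, {"dx": 0.0187, "dy": 0.0667, "dz": -0.116, "ry": 0.1273}, {"dx": 0.0027, "dy": 0.1333, "dz": -0.1067, "ry": 0.1592}, {"dx": -0.0133, "dy": 0.2133, "dz": -0.1013, "ry": 0.2228}, {"dx": -0.0133, "dy": 0.2333, "dz": -0.1013, "ry": 0.2546}, {"dy": 0.2373, "dz": -0.04, "ry": 0.2878}, {"dx": 0.012, "dy": 0.2373, "dz": 0.004, "ry": 0.2878}, {"dx": 0.012, "dy": 0.2373, "dz": 0.004, "ry": 0.2878}, {"dx": 0.012, "dy": 0.2373, "dz": 0.004, "ry": 0.2878}]' > mv.in && python3 jog.py mv.in; python3 - <<'E'
from h import *
st()
goal((17,175,60),0);goal((17,175,37),0)
E
```

```text
time_s: 6.45
eef_pos: [0.552, 0.111, 0.1218]
eef_rot: [[-0.994, -0.108, 0.001], [-0.108, 0.994, -0.001], [-0.001, -0.001, -1.0]]
ft_force: [0.2, 0.2, 0.5]
opening: -0.0001
grasp_force: 0.0
6.45 stand mm [ 17.5 177.5 121.8] q [ 0.12  0.32  1.86 -0.    0.96 -1.56] F [0.2 0.2 0.5] op -0.0001
[ 17. 175.  60.] -> [ 0.0005 -0.0025  0.0618] [-0.001  0.001 -0.   ]
[ 17. 175.  37.] -> [ 0.0006 -0.0025  0.0848] [-0.001  0.001 -0.   ]
```

To row units: 0.083 m / 0.75 = 0.1107, 0.07 m / 0.75 = 0.0933.

```bash
echo '[{"dz": 0.0533}, {"dz": 0.0933}, {"dz": 0.1107}, {"dz": 0.1107}, {"dz": 0.1107}]' > mv.in && python3 jog.py mv.in; python3 - <<'E'
from h import *
st()
im=robot.read_camera('scene')[125:260,170:345];cv2.imwrite('pics/s4.png',cv2.resize(im[:,:,::-1],None,fx=4,fy=4,interpolation=cv2.INTER_CUBIC))
E
```

```text
time_s: 7.08
eef_pos: [0.5534, 0.1112, 0.0397]
eef_rot: [[-0.994, -0.109, 0.004], [-0.109, 0.994, -0.001], [-0.004, -0.001, -1.0]]
ft_force: [-0.1, -0.4, -0.0]
opening: -0.0001
grasp_force: 0.0
7.075 stand mm [ 18.8 177.5  39.7] q [ 0.12  0.45  1.89 -0.    0.8  -1.56] F [-0.1 -0.4 -0. ] op -0.0001
```

View pics/s4.png

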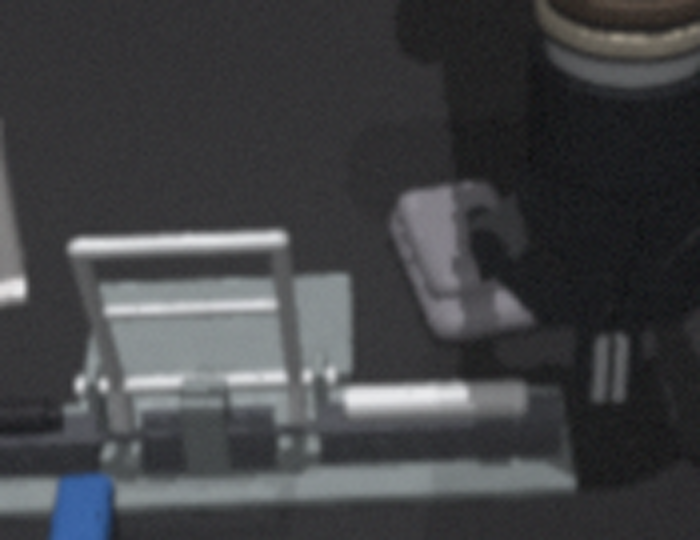

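Frame is open (bar v≈242). The fingers stand at (595–628, 335–403), outside the rod's outer end (v≈400, u≈525), at rod height and in line. Now I push it slowly.

To row units: -0.064 m / 0.75 = -0.0853, -0.04 m / 0.75 = -0.0533.

```bash
echo '[{"dx": 0.002, "dy": -0.0107, "dz": 0.0033}, {"dx": 0.002, "dy": -0.0187, "dz": 0.0033}, {"dx": 0.002, "dy": -0.0267, "dz": 0.0033}, {"dx": 0.002, "dy": -0.0333, "dz": 0.0033}, {"dx": 0.002, "dy": -0.04, "dz": 0.0033}, {"dx": 0.002, "dy": -0.0467, "dz": 0.0033}, {"dx": 0.002, "dy": -0.0533, "dz": 0.0033}, {"dx": 0.002, "dy": -0.06, "dz": 0.0033}, {"dx": 0.002, "dy": -0.0667, "dz": 0.0033}, {"dx": 0.002, "dy": -0.0733, "dz": 0.0033}, {"dx": 0.002, "dy": -0.08, "dz": 0.0033}, {"dx": 0.002, "dy": -0.0853, "dz": 0.0033}]' > mv.in && python3 jog.py mv.in; python3 -c "
from h import *
st()"
```

```text
time_s: 8.62
eef_pos: [0.5573, 0.0469, 0.0354]
eef_rot: [[-0.994, -0.109, 0.0], [-0.109, 0.994, -0.001], [-0.0, -0.001, -1.0]]
ft_force: [0.5, 0.5, -0.4]
opening: -0.0
grasp_force: 0.3
8.625 stand mm [ 15.7 113.2  35.4] q [ 0.01  0.45  1.9  -0.    0.79 -1.67] F [ 0.5  0.5 -0.4] op -0.0
```

To row units: -0.006 m / 0.75 = -0.008, -0.003 m / 0.75 = -0.004.

```bash
echo '[{"dx": -0.0013, "dy": -0.004, "dz": -0.0013}, {"dx": -0.0013, "dy": -0.008, "dz": -0.0013}, {"dx": -0.0013, "dy": -0.008, "dz": -0.0013}]' > mv.in && python3 jog.py mv.in; python3 - <<'E'
from h import *
st()
im=robot.read_camera('scene')[125:260,170:345];cv2.imwrite('pics/s5.png',cv2.resize(im[:,:,::-1],None,fx=4,fy=4,interpolation=cv2.INTER_CUBIC))
E
```

```text
time_s: 9.0
eef_pos: [0.559, 0.0411, 0.0365]
eef_rot: [[-0.994, -0.108, 0.001], [-0.108, 0.994, -0.001], [-0.0, -0.001, -1.0]]
ft_force: [-0.5, 0.6, -0.6]
opening: 0.0
grasp_force: 0.0
9.0 stand mm [ 16.8 107.3  36.5] q [-0.    0.45  1.9  -0.    0.79 -1.68] F [-0.5  0.6 -0.6] op 0.0
```

View pics/s5.png

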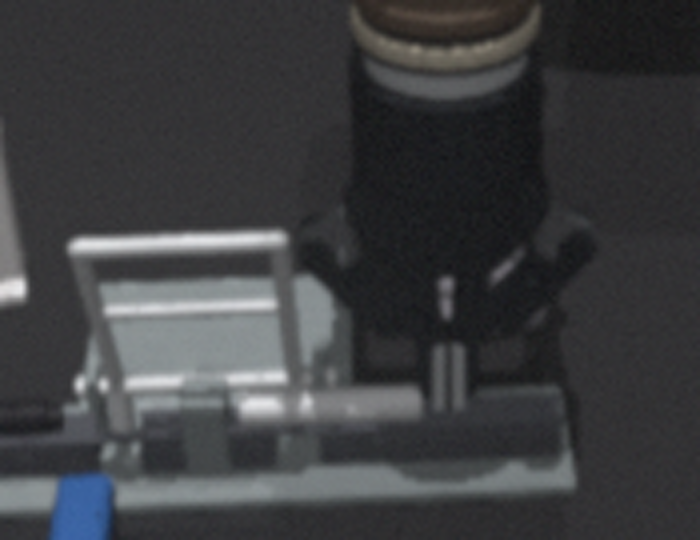

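The rod's inner end is at u≈238 and the stop face at u≈228, so about 4 mm is left. I finish in small steps, watching the force.

To row units: -0.003 m / 0.75 = -0.004, -0.002 m / 0.75 = -0.0027.

```bash
echo '[{"dy": -0.0013}, {"dy": -0.0027}, {"dy": -0.004}, {"dy": -0.004}]' > mv.in && python3 jog.py mv.in | grep -E 'pos|force'; echo '[{"dy": -0.0013}, {"dy": -0.0013}]' > mv.in && python3 jog.py mv.in| grep -E 'pos|force';python3 -c "
from h import *
st()"
```

```text
eef_pos: [0.5592, 0.0383, 0.0364]
ft_force: [0.2, -0.2, -0.3]
grasp_force: 0.2
eef_pos: [0.5593, 0.0373, 0.0364]
ft_force: [-0.3, -0.3, -0.1]
grasp_force: 0.2
9.8 stand mm [ 16.6 103.5  36.4] q [-0.01  0.45  1.9  -0.    0.79 -1.69] F [-0.3 -0.3 -0.1] op 0.0001
```

To row units: -0.001 m / 0.75 = -0.0013.

```bash
for i in 1; do echo '[{"dy": -0.0013}, {"dy": -0.0013}]' > mv.in && python3 jog.py mv.in| grep -E 'pos|ft_'; echo '[{"dy": -0.0013}, {"dy": -0.0013}]' > mv.in && python3 jog.py mv.in| grep -E 'pos|ft_'; echo '[{"dy": -0.0013}, {"dy": -0.0013}]' > mv.in && python3 jog.py mv.in| grep -E 'pos|ft_'; done; python3 - <<'E'
from h import *
st()
im=robot.read_camera('scene')[200:245,205:300];cv2.imwrite('pics/s6.png',cv2.resize(im[:,:,::-1],None,fx=8,fy=8,interpolation=cv2.INTER_CUBIC))
E
```

```text
eef_pos: [0.5593, 0.0364, 0.0364]
ft_force: [0.3, 1.5, 0.5]
eef_pos: [0.559, 0.0355, 0.0363]
ft_force: [-2.6, 1.2, 0.8]
eef_pos: [0.5587, 0.0347, 0.0362]
ft_force: [-2.8, 3.5, 2.1]
10.55 stand mm [ 15.8 101.   36.2] q [-0.02  0.45  1.9  -0.    0.8  -1.69] F [-2.8  3.5  2.1] op 0.0002
```

View pics/s6.png

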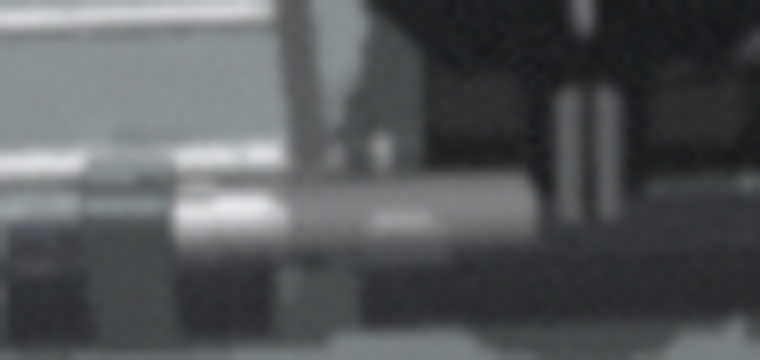

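The rod's inner end meets the stop face at u≈172 and the push force rose to 3.5 N, so it is home. I back off outward and then up, and take one last check.

To row units: 0.24 m / 0.75 = 0.32, 0.19 m / 0.75 = 0.2533.

```bash
echo '[{"dy": 0.0053}, {"dy": 0.02}, {"dy": 0.0533}, {"dy": 0.08, "dz": -0.04}, {"dy": 0.12, "dz": -0.1067}, {"dy": 0.1867, "dz": -0.16}, {"dy": 0.2533, "dz": -0.1867}, {"dy": 0.32, "dz": -0.1867}, {"dy": 0.32, "dz": -0.1867}, {"dy": 0.32, "dz": -0.1867}]' > mv.in && python3 jog.py mv.in|grep -E 'time|ft_'; python3 - <<'E'
from h import *
st()
a=robot.read_camera('scene')[140:265,125:320];b=robot.read_camera('top')[170:320,235:420]
r=lambda i:cv2.resize(i[:,:,::-1],None,fx=4,fy=4,interpolation=cv2.INTER_CUBIC)
a=cv2.resize(a[:,:,::-1],(468,300),interpolation=cv2.INTER_CUBIC)
a=r(robot.read_camera('scene')[165:240,125:320]);b=r(b[20:90,:195]);b=cv2.copyMakeBorder(b,0,0,0,a.shape[1]-b.shape[1],cv2.BORDER_CONSTANT)
cv2.imwrite('pics/f.png',np.vstack([a,b]))
E
```

```text
time_s: 11.85
ft_force: [-0.4, 0.6, -0.8]
11.85 stand mm [ 16.4 340.7 175.9] q [ 0.4   0.32  1.74 -0.    1.08 -1.28] F [-0.4  0.6 -0.8] op 0.0005
```

View pics/f.png

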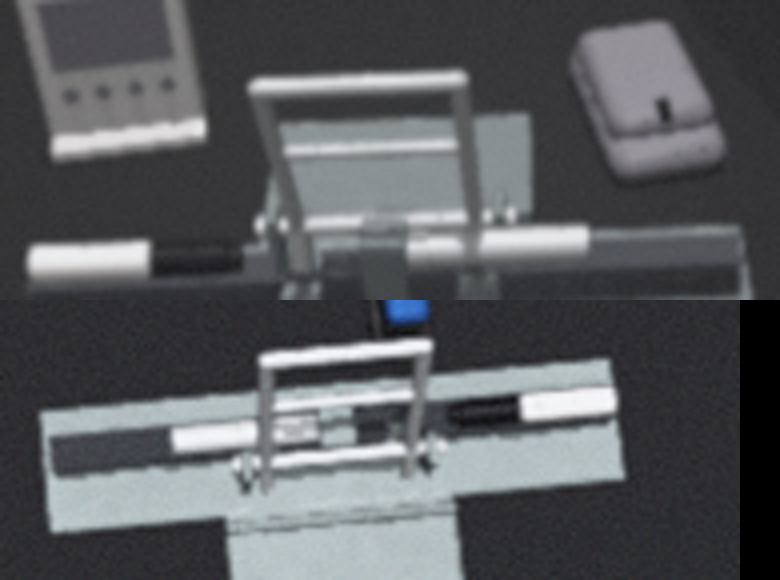

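The final picture shows the rod touching the stop in both views (scene u≈408, top u≈318). The frame is open, and the marker, mouse and hygrometer haven't moved.

```bash
python3 -c "
from rig import robot
print(robot.hand_in())"
```

```text
the job is handed in; nothing more can be done
None
```

The job is handed in: the prop frame stands open on its rear stop, the rod is in against the centre stop, the marker, mouse and hygrometer look unmoved in the last pictures, and the stapler, only partly in them, was never approached.

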